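# Unmould a laminated bridge blank and close the gluing form again

### The arm

A 6-joint arm with a two-finger parallel gripper is mounted at the origin on a cart in front of the work surface, level with it; the furniture and walls round the work are solid. World frame = base frame: x ahead of the robot, y to its left, z up, the work surface at z = 0. Lengths are in m, angles in rad, forces in N, time in s.
With the tool pointing down it reaches from about 0.3 to 0.875 m from the base axis. Payload 6.4 kg.
Tool frame: the origin (TCP) lies at the centre of the arm's flange, where the gripper is bolted on; the fingertips stand 173 mm ahead of it and the grasp point (between the pads) lies 155 mm ahead of it (ctrl.pinch_z is the distance from the TCP to the grasp point, in m); z points along the fingers, y is the direction in which the jaws open and shut (so a half turn about z gives the same grasp; the last joint's range is limited). The gripper opens to 85 mm and grips with 20 to 120 N. Pads are 22 mm wide; open, the fingers measure 114 mm over their backs; the gripper's body (76 mm by 85 mm) begins 54 mm behind the grasp point. The pads swing forward as they close: fully open they stand 13 mm farther back than shut.
Start: joints at [1.043, 0.181, 1.607, -0, 1.354, -0.206], TCP at [0.182, 0.546, 0.405] pointing down, gripper open.
Joint ranges: [-2.99, 2.99], [-0.89, 2.07], [0.3, 2.58], [-1.14, 4.28], [0, 2.63], [-3.12, 3.12]. Speed limits (rad/s): [2.57, 2.57, 3.01, 3.14, 3.14, 3.14].

### API

Orientations are given as a unit quaternion [w, x, y, z].
In Python, from bench import ctrl gives the robot as it stands.
- The arm moves only by the tool drive_tool, never from a script. Its argument "commands" is a list that holds one entry, the list of rows, each a list of 7 numbers: the shift along the tool's x, y, z in units of 50 mm (1.0 is 50 mm), then the turn, a rotation vector about the tool's x, y, z in units of 8 degrees (1.0 is 8 degrees), then the closure in counts, from 0 (fully open) to 255 (shut). A call has 1 to 10 rows; each row shifts and turns the commanded pose from where the row before left it, along the tool's axes as they then stand; what a row does not reach is not made up. A row lasts 1/10 s, in which the tool goes at most 50 mm and 8.59 degrees, less where a joint would pass 70% of its speed; a pose out of reach is approached as far as the arm can. A call is refused whole if a number of a shift passes 1 or a number of a turn 1, either way. A call with a gripper value outside its range is refused whole. The fingers move at their own pace and stop on an object; the grip force is fixed at half the most. Time passes only in rows, so rows that do not move let the fingers close. It gives the time, the measured TCP pose, the force and the opening at its end, in the units of the state.
- ctrl.get_obs(): the state, without advancing time (a new reading comes with each control period).
- ctrl.camera(name): name is "side" or "top"; returns a dict with "pixels" (400x640x3 uint8, red, green, blue), "depth" (400x640 float32, m along the optical axis (not along the pixel's ray), 0 where there is no reading), "intrinsics" (3x3 intrinsics, pixels), "R" (3x3) and "t" (3): a world point X has camera coordinates R X + t. Camera axes: x right, y down, z forward; pixel columns grow to the right and rows downward; lengths in m; the calibration is good to about 2 mm. A picture is of the moment at which its call begins.
- ctrl.hand_in(): hands the job in, once; it reports no verdict.
The state is a dict: "time_s": time; "q": joint angles; "dq": joint speeds; "joint_efforts": joint torques, N m; "eef_pos": TCP position; "eef_rot": TCP orientation; "wrist_force": force on the tool from outside, world axes, zero at the start; "torque": the same for the moment, N m; "opening": opening from 0.0 (shut) to 1.0 (fully open).
Only numpy, scipy, OpenCV 4.12 (cv2) and the standard library are available. Lean on these libraries where they do the work, as an engineer would, in place of code of your own. Each camera call takes 0.05 s, during which the arm holds its last target. There are 200 camera calls.

### The job

The laminated bridge blank in the gluing form is ready to come out. Lift the upper caul off and set it aside, then push the dark blank endways along the channel until it lies wholly in the tray lane at the form's outlet; its glue is still green, so keep it flat and slide it, never lift it. Then put the upper caul back on the empty form so that its key sits fully home in the channel and notches, lowering it rather than letting it drop, and leave the other things as they are.

Things in the scene. Friction and masses are not known exactly. Their poses are not given: they have to be found in the camera images.
- station: Plywood board fixed to the bench, 200 (x) x 370 (y) x 12 mm, carrying the lower half of the gluing form and, at its +y end, a tray of three lanes. Origin: centre of the underside, on the bench; z up, y from the form towards the tray, x away from the robot at yaw 0. Beside the form the bare board is free: in this frame x 0 to 100, y -185 to -30 mm, its top 12 mm above the bench
- form_seat (a point): Where the caul's origin lies when the empty form is closed: form centre, 24 mm above the bench (board frame x -60, y -90). Axes as the board. Form: brown wood, 68 (x) x 130 (y) mm; channel along y, 40 wide, open at both ends, white floor 22 mm above the bench; cheeks 14 thick beside it, tops at 36 mm, each with a notch 34 mm long at mid length, down to the floor
- lane_mid (a point): Centre of the free lane's floor (board frame x -60, y 69), axes as the board. The lane carries on straight from the channel's +y end: 44 wide, 188 long, grey floor 20 mm above the bench (2 below the channel floor), walls 6 thick with tops at 34 mm, end stop at +y. The blank has 9 mm of play at either end. Two lanes beside it hold other stock
- caul: Upper half of the form, loose, about 0.4 kg, the same turned half round. Origin: centre of its underside; z up, y along it. Cork-faced cross-shaped key 12 mm tall below (36 wide x 126 long, cross bar 64 x 30; its lowest 5 mm are 2 mm smaller all round; it fits channel and notches with 2 mm play a side), slab 68 x 130 from z 12 to 28, grip bar above
- caul_grip (a point): Centre of the top of the caul's dark wooden grip bar, 58 mm above the caul's origin; bar 26 wide (x), 100 long (y), 30 tall, in the caul's axes. At the start the caul rests on the blank, its origin 32.5 mm above the bench, with the key's lowest 3.5 mm in channel and notches so that it cannot slide off; closed on the empty form it rests on the cheeks, 8.5 mm lower
- blank: Dark rosewood bridge blank, loose block 170 long x 32 wide x 10.5 mm thick, about 55 g. Origin: centre of its underside; its length runs 5 degrees (0.087 rad) clockwise, seen from above, of its own y axis. At the start it lies lengthwise in the channel, its underside 22 mm above the bench, with 12 to 28 mm of it sticking out at each end of the form
- burr_strip: Strip of figured burr wood, about 132 mm long and 17 mm thick, loose in the middle lane; leave alone. Origin: centre of its underside
- nut_a: White bone nut blank, about 54 x 10 x 9 mm, one of two lying loose in the far lane; leave alone. Origin: centre of its underside
- nut_b: White bone nut blank, about 54 x 10 x 9 mm, one of two lying loose in the far lane; leave alone. Origin: centre of its underside
- tape: Roll of masking tape, 105 mm across, 19 mm tall, lying on the bench past the tray; leave alone. Origin: centre of its underside
- glue_bottle: Glue bottle with orange tip, 62 x 58 x 160 mm, standing on the bench past the tray; leave alone. Origin: centre of its underside

How it is judged:
On the way, in this order (a step that is already met when the one before it is completed fails the run):
1. the upper caul has been lifted off and is clear of the form (horizontal distance between caul and form_seat above 0.075 m), for 0.2 s.
2. the blank lies wholly in the tray lane while the caul is still off the form (y of blank in the frame of lane_mid between -0.0095 and 0.0105 m and x of blank in the frame of lane_mid between -0.0075 and 0.0075 m and height (world z) of blank below 0.022 m and horizontal distance between caul and form_seat above 0.05 m), for 0.2 s.
At the end, for the whole second after the job is handed in: The blank lies flat and still, wholly in the free tray lane (centre within 7 mm across and 9 mm along of the lane's centre, underside below 22 mm); the upper caul sits still and level, fully home on the empty form (origin within 5 mm of form_seat and below 26 mm, aligned within 0.08 rad) (y of blank in the frame of lane_mid between -0.0095 and 0.0105 m and x of blank in the frame of lane_mid between -0.0075 and 0.0075 m and height (world z) of blank below 0.022 m and angle between each of blank, caul's own z axis and vertical below 0.03 rad and horizontal distance between caul and form_seat below 0.005 m and height (world z) of caul between 0.021 and 0.026 m and angle between the y axis of caul and the y axis of station, either way round below 0.08 rad and linear speed of each of caul, blank below 0.01 m/s); the robot touches nothing.
It fails at once if the blank is lifted (underside more than 34 mm above the bench) or tipped more than 0.12 rad (height (world z) of blank above 0.034 m or angle between blank's own z axis and vertical above 0.12 rad).
It fails at once if the upper caul is dropped: it moves faster than 0.5 m/s while the fingers do not hold it (linear speed of caul above 0.5 m/s and contact force between the fingers and caul below 0.3 N).
It fails at once if the burr strip, a nut blank, the tape or the glue bottle is moved more than 25 mm (distance of any of burr_strip, nut_a, nut_b, tape, glue_bottle from where it was at the start of the episode above 0.025 m).
It also fails if it takes over 58 s, if anything falls off the work surface, if the arm or the gripper's body presses on something with over 40 N, if the wrist force passes 120 N, or if a joint passes its speed limit or range.

## Working session

There is one attempt and no reset: what is moved stays moved. The work goes in short steps, Python scripts to look and compute and a tool call to move; the robot and the scene stay as the last step left them, time stands still between calls to the robot, and variables do not carry over. Pictures are saved under pics/ and viewed, about 8 in all and at most 12, crops included, and the job is handed in when it is done.

Besides the shell and the picture viewer there is one more tool, called by a JSON object that holds its "api" and its "payload", one argument or row to a line. drive_tool: Moves the arm, as the interface text tells. Its arguments: {"type":"object","properties":{"commands":{"type":"array","items":{"type":"array","items":{"type":"array","items":{"type":"number"}}}}},"required":["commands"]}

```bash
mkdir -p pics; ls; python3 - <<'E'
from bench import ctrl
import cv2,numpy as np
o=ctrl.get_obs()
print({k:np.round(v,3) for k,v in o.items()})
ims=[]
for n in("top","side"):
    c=ctrl.camera(n); np.savez(f"{n}0.npz",**c)
    cv2.imwrite(f"pics/{n}0.png",c["pixels"][...,::-1])
    print(n,np.round(c["intrinsics"],1).tolist(),np.round(-c["R"].T@c["t"],3),np.round(c["R"],3).tolist())
E
```

```text
pics
{'time_s': np.float64(0.0), 'q': array([ 1.043,  0.182,  1.608,  0.   ,  1.354, -0.206]), 'dq': array([0.001, 0.001, 0.   , 0.001, 0.001, 0.   ]), 'joint_efforts': array([ 0.0000e+00, -4.4488e+01, -3.5133e+01, -0.0000e+00,  9.0000e-03,
       -0.0000e+00]), 'eef_pos': array([0.182, 0.545, 0.404]), 'eef_rot': array([-0.   ,  0.16 ,  0.987, -0.001]), 'wrist_force': array([ 0.628, -0.11 ,  0.446]), 'torque': array([ 0.009, -0.058,  0.022]), 'opening': np.float64(0.998)}
top [[511.4, 0.0, 320.5], [0.0, 511.4, 201.6], [0.0, 0.0, 1.0]] [0.371 0.217 1.196] [[-0.021, -1.0, -0.002], [-0.986, 0.021, -0.168], [0.168, -0.002, -0.986]]
side [[479.0, 0.0, 330.3], [0.0, 479.0, 200.4], [0.0, 0.0, 1.0]] [ 0.307 -0.513  0.476] [[0.942, -0.335, -0.007], [-0.158, -0.426, -0.891], [0.295, 0.84, -0.454]]
```

View pics/top0.png

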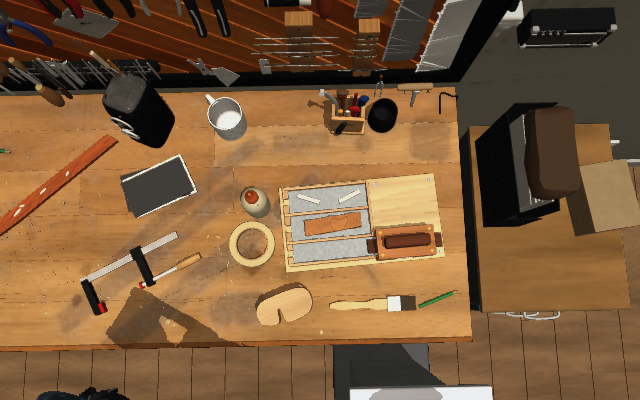

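View pics/side0.png

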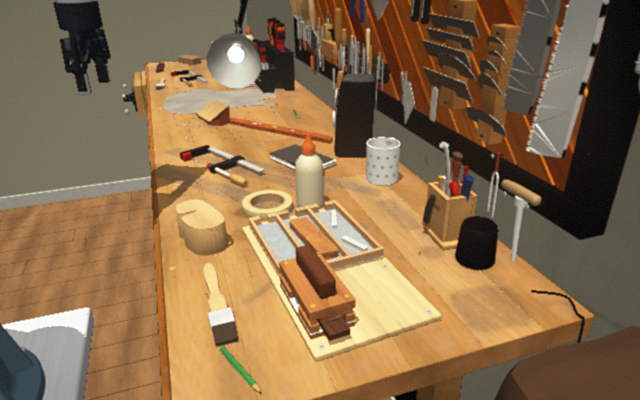

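```bash
cat > h.py <<'E'
import numpy as np,cv2
def world(c):
    K=c["intrinsics"];d=c["depth"];v,u=np.mgrid[:d.shape[0],:d.shape[1]]
    P=np.stack([(u-K[0,2])/K[0,0]*d,(v-K[1,2])/K[1,1]*d,d],-1)
    return (P-c["t"])@c["R"]
def ray(c,uv,z):
    K=c["intrinsics"];uv=np.atleast_2d(uv).astype(float)
    D=np.c_[(uv[:,0]-K[0,2])/K[0,0],(uv[:,1]-K[1,2])/K[1,1],np.ones(len(uv))]@c["R"]
    o=-c["R"].T@c["t"]
    return o+D*((z-o[2])/D[:,2])[:,None]
def proj(c,X):
    p=np.atleast_2d(X)@c["R"].T+c["t"];p=p@c["intrinsics"].T
    return p[:,:2]/p[:,2:]
def rect(P):  # min-area rect of xy points (m): centre, (len,wid), angle of long side from +y, ccw
    (c,s,a)=cv2.minAreaRect((np.asarray(P)[:,:2]*1000).astype(np.float32))
    b=cv2.boxPoints((c,s,a));e=[b[1]-b[0],b[2]-b[1]];l=max(e,key=np.linalg.norm)
    l=l*np.sign(l[1]);return np.round(c,1),np.round(sorted(s),1),np.round(np.arctan2(-l[0],l[1]),4)
E
python3 - <<'E'
from h import *
c=dict(np.load("top0.npz"));W=world(c);z=W[...,2]
roi=np.zeros(z.shape,bool);roi[160:285,270:455]=1
for n,lo,hi in(("grip",.085,.096),("slab",.053,.068),("all",.008,.2),("cheek",.03,.04)):
    m=roi&(z>lo)&(z<hi);k,l,s,_=cv2.connectedComponentsWithStats(m.astype(np.uint8))
    i=1+s[1:,4].argmax();print(n,s[i],rect(W[l==i]),"z",np.median(z[l==i]))
print("bench z",np.median(z[280:300,300:330]))
for n in("top","side"):
    c=dict(np.load(n+"0.npz"));
    x0,y0,x1,y1=(270,160,460,285) if n=="top" else (235,190,445,360)
    p=c["pixels"][y0:y1,x0:x1,::-1];s=4 if n=="top" else 3
    cv2.imwrite(f"pics/{n}0c.png",cv2.resize(p,None,fx=s,fy=s,interpolation=cv2.INTER_CUBIC))
E
```

```text
grip [385 233  46  15 513] (array([470.5,  27.9]), array([25.4, 98.8]), np.float32(0.0592)) z 0.08977978219282026
slab [ 375  224   62   36 1217] (array([470.9,  27.8]), array([ 68.5, 130.1]), np.float32(0.0718)) z 0.06039879891014305
all [  279   173   166   100 13164] (array([523.3, 122.2]), array([200.1, 370.2]), np.float32(0.0783)) z 0.02023445557988983
cheek [ 282  180   94   71 1022] (array([539.7, 199. ]), array([144.7, 202.6]), np.float32(0.0984)) z 0.03390880654293821
bench z 0.0006192437364240676
```

View pics/top0c.png

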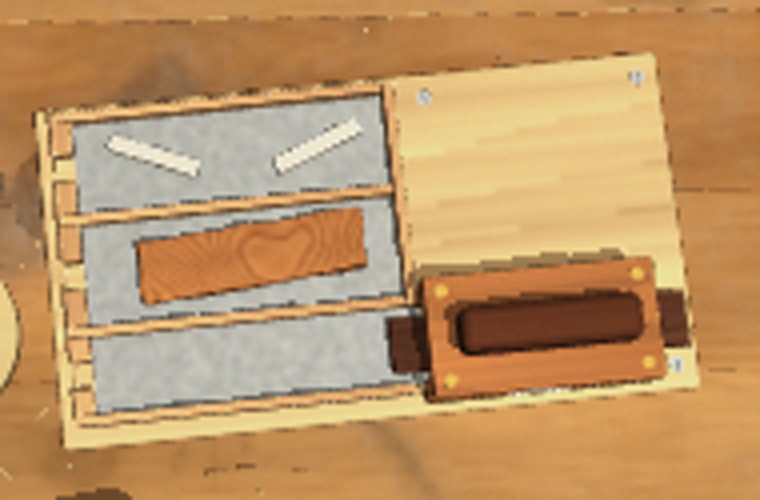

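View pics/side0c.png

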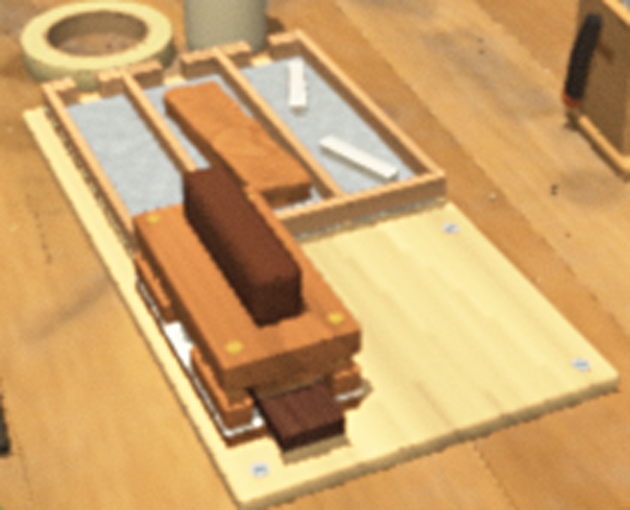

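{"api": "drive_tool", "payload": {
  "commands": [
    [[-0.7,-0.64,0,0,0,0,0],[-0.7,-0.64,0,0,0,0,0],[-0.7,-0.64,0,0,0,0,0],[-0.7,-0.64,0,0,0,0,0],[-0.7,-0.64,0,0,0,0,0],[-0.7,-0.64,0,0,0,0,0],[-0.7,-0.64,0,0,0,0,0],[-0.7,-0.64,0,0,0,0,0],[-0.7,-0.64,0,0,0,0,0],[-0.7,-0.64,0,0,0,0,0]]
  ]
}}

```text
time_s: 1.1
eef_pos: [0.413, 0.1294, 0.4046]
eef_rot: [0.0, 0.16, 0.987, 0.0]
wrist_force: [0.9, -0.4, 0.5]
opening: 1.001
```

```bash
cat > go.py <<'E'
# usage: go.py x y z yaw  -> shift (50 mm units) and turn (8 deg units) in tool axes; tool x = (-sin yaw, cos yaw), z down
import sys,numpy as np
from scipy.spatial.transform import Rotation as R
from bench import ctrl
o=ctrl.get_obs();q=o["eef_rot"];r=R.from_quat([*q[1:],q[0]])
if len(sys.argv)>4:
    x,y,z,a=map(float,sys.argv[1:5]);s,c=np.sin(a),np.cos(a)
    T=R.from_matrix(np.array([[-s,c,0],[c,s,0],[0,0,-1]]).T)
    print("shift",np.round(r.inv().apply(np.array([x,y,z])-o["eef_pos"])/.05,2),"turn",np.round((r.inv()*T).as_rotvec(degrees=True)/8,2))
print("t",round(float(o["time_s"]),2),"pos",np.round(o["eef_pos"],4),"F",np.round(o["wrist_force"],1),"open",round(float(o["opening"]),3))
m=r.as_matrix();print("yaw",round(float(np.arctan2(m[1,1],m[0,1])),4),"tilt",np.round(m[:2,2],4))
E
python3 go.py .4707 .0278 .405 .075
```

```text
shift [-1.74 -1.56 -0.01] turn [0.   0.   8.41]
t 1.1 pos [0.413  0.1294 0.4046] F [ 0.9 -0.4  0.5] open 1.001
yaw 1.249 tilt [0.0002 0.0001]
```

{"api": "drive_tool", "payload": {
  "commands": [
    [[-0.58,-0.52,0,0,0,0,0],[-0.58,-0.52,0,0,0,0,0],[-0.58,-0.52,0,0,0,0,0],[0,0,0,0,0,1,0],[0,0,0,0,0,1,0],[0,0,0,0,0,1,0],[0,0,0,0,0,1,0],[0,0,0,0,0,1,0],[0,0,0,0,0,1,0],[0,0,0,0,0,1,0]]
  ]
}}

```text
time_s: 2.1
eef_pos: [0.4704, 0.0297, 0.4043]
eef_rot: [-0.0, 0.607, 0.795, -0.0]
wrist_force: [0.5, -0.4, 0.0]
opening: 1.0
```

{"api": "drive_tool", "payload": {
  "commands": [
    [[0,0,0.5,0,0,0.7,0],[0,0,0.5,0,0,0.71,0],[0,0,0.5,0,0,0,0],[0,0,0.5,0,0,0,0],[0,0,0,0,0,0,0]]
  ]
}}

```text
time_s: 2.6
eef_pos: [0.4687, 0.03, 0.3012]
eef_rot: [-0.003, 0.68, 0.733, -0.002]
wrist_force: [-0.6, -1.3, -0.6]
opening: 0.997
```

```bash
python3 go.py .4707 .0278 .239 .075
```

```text
shift [-0.05  0.05  1.24] turn [-0.05 -0.01 -0.  ]
t 2.6 pos [0.4687 0.03   0.3012] F [-0.6 -1.3 -0.6] open 0.997
yaw 0.0746 tilt [-0.0075  0.0014]
```

{"api": "drive_tool", "payload": {
  "commands": [
    [[0,0,0.3,0,0,0,0],[0,0,0.3,0,0,0,0],[0,0,0,0,0,0,0],[0,0,0,0,0,0,0]]
  ]
}}

```text
time_s: 3.0
eef_pos: [0.4709, 0.0297, 0.2756]
eef_rot: [0.0, 0.68, 0.733, 0.0]
wrist_force: [-0.5, 0.4, 0.3]
opening: 1.001
```

```bash
python3 go.py .4707 .0278 .239 .075
```

```text
shift [-0.04 -0.01  0.73] turn [ 0.  0. -0.]
t 3.0 pos [0.4709 0.0297 0.2756] F [-0.5  0.4  0.3] open 1.001
yaw 0.0748 tilt [ 0.0005 -0.0001]
```

{"api": "drive_tool", "payload": {
  "commands": [
    [[-0.04,0,0.37,0,0,0,0],[0,0,0.36,0,0,0,0],[0,0,0,0,0,0,0],[0,0,0,0,0,0,120],[0,0,0,0,0,0,200],[0,0,0,0,0,0,255],[0,0,0,0,0,0,255],[0,0,0,0,0,0,255],[0,0,0,0,0,0,255],[0,0,0,0,0,0,255]]
  ]
}}

```text
time_s: 4.0
eef_pos: [0.4713, 0.0277, 0.2391]
eef_rot: [0.001, 0.68, 0.733, 0.001]
wrist_force: [0.5, 0.5, 6.5]
opening: 0.287
```

```bash
python3 go.py .4707 .0278 .239 .075
```

```text
shift [ 0.   -0.01  0.  ] turn [ 0.01  0.   -0.  ]
t 4.0 pos [0.4713 0.0277 0.2391] F [0.5 0.5 6.5] open 0.287
yaw 0.0748 tilt [ 0.0018 -0.0003]
```

{"api": "drive_tool", "payload": {
  "commands": [
    [[0,0,-0.1,0,0,0,255],[0,0,-0.2,0,0,0,255],[0,0,-0.3,0,0,0,255],[0,0,-0.3,0,0,0,255],[0,0,-0.3,0,0,0,255],[0,0,0,0,0,0,255],[0,0,0,0,0,0,255]]
  ]
}}

```text
time_s: 4.7
eef_pos: [0.4704, 0.0278, 0.2981]
eef_rot: [-0.0, 0.68, 0.733, -0.0]
wrist_force: [-0.6, -0.2, -4.9]
opening: 0.292
```

```bash
python3 go.py .4707 .0278 .239 .075; python3 - <<'E'
from bench import ctrl
from h import *
for n in("top","side"):
    c=ctrl.camera(n);np.savez(n+"1.npz",**c)
    cv2.imwrite(f"pics/{n}1.png",c["pixels"][...,::-1])
    # grip-caul view
c=dict(np.load("side1.npz"));p=c["pixels"][120:370,200:460,::-1]
cv2.imwrite("pics/side1c.png",cv2.resize(p,None,fx=2.3,fy=2.3,interpolation=cv2.INTER_CUBIC))
E
```

```text
shift [-0.    0.01  1.18] turn [-0.  0. -0.]
t 4.7 pos [0.4704 0.0278 0.2981] F [-0.6 -0.2 -4.9] open 0.292
yaw 0.0747 tilt [-0. -0.]
```

View pics/side1c.png

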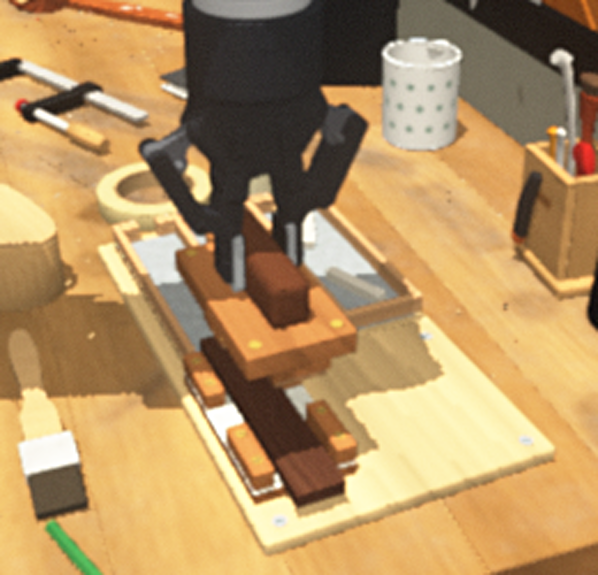

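{"api": "drive_tool", "payload": {
  "commands": [
    [[-0.06,0.3,0,0,0,0,255],[-0.06,0.4,0,0,0,0,255],[-0.06,0.4,0,0,0,0,255],[-0.06,0.4,0,0,0,0,255],[-0.06,0.4,0,0,0,0,255],[-0.04,0.3,0,0,0,0,255],[0,0,0.4,0,0,0,255],[0,0,0.4,0,0,0,255],[0,0,0.4,0,0,0,255],[0,0,0.2,0,0,0,255]]
  ]
}}

```text
time_s: 5.8
eef_pos: [0.5802, 0.0192, 0.2248]
eef_rot: [-0.002, 0.68, 0.733, -0.002]
wrist_force: [-0.1, -0.6, -4.5]
opening: 0.291
```

{"api": "drive_tool", "payload": {
  "commands": [
    [[0,0,0.05,0,0,0,255],[0,0,0.05,0,0,0,255],[0,0,0.05,0,0,0,255],[0,0,0.03,0,0,0,255],[0,0,0,0,0,0,255],[0,0,0,0,0,0,255]]
  ]
}}

```text
time_s: 6.4
eef_pos: [0.5818, 0.019, 0.2197]
eef_rot: [0.0, 0.68, 0.733, 0.0]
wrist_force: [0.3, 0.0, -4.6]
opening: 0.293
```

```bash
python3 go.py .4707 .0278 .2186 .075
```

```text
shift [ 0.34 -2.2   0.02] turn [ 0.01  0.   -0.  ]
t 6.4 pos [0.5818 0.019  0.2197] F [ 0.3  0.  -4.6] open 0.293
yaw 0.0747 tilt [ 0.0007 -0.0001]
```

{"api": "drive_tool", "payload": {
  "commands": [
    [[0,0,0.02,0,0,0,255],[0,0,0.02,0,0,0,255],[0,0,0,0,0,0,255]]
  ]
}}

```text
time_s: 6.7
eef_pos: [0.582, 0.019, 0.2187]
eef_rot: [0.0, 0.68, 0.733, 0.0]
wrist_force: [-3.9, 1.0, 5.2]
opening: 0.289
```

{"api": "drive_tool", "payload": {
  "commands": [
    [[0,0,0,0,0,0,180],[0,0,0,0,0,0,100],[0,0,0,0,0,0,50],[0,0,0,0,0,0,50],[0,0,-0.2,0,0,0,50],[0,0,-0.6,0,0,0,50],[0,0,-0.8,0,0,0,50],[-0.8,-0.3,-0.4,0,0,0,255],[-0.8,-0.3,0,0,0,0,255],[-0.8,-0.3,0,0,0,0,255]]
  ]
}}

```text
time_s: 7.7
eef_pos: [0.5457, -0.1051, 0.3194]
eef_rot: [0.002, 0.68, 0.734, 0.001]
wrist_force: [0.2, 0.2, -0.1]
opening: 0.295
```

{"api": "drive_tool", "payload": {
  "commands": [
    [[-0.4,-0.3,0,0,0,0,255],[-0.4,-0.3,0,0,0,0,255],[0,0,0,0,0,0,255]]
  ]
}}

```text
time_s: 8.0
eef_pos: [0.5178, -0.1484, 0.318]
eef_rot: [0.0, 0.681, 0.732, -0.0]
wrist_force: [0.1, 0.8, -0.5]
opening: -0.003
```

```bash
cat > meas.py <<'E'
import sys
from bench import ctrl
from h import *
t=sys.argv[1];yaw=.0765;C=np.array([523.3,122.2]);s,k=np.sin(yaw),np.cos(yaw);B=np.array([[k,-s],[s,k]])
loc=lambda p:np.round((np.asarray(p)-C)@B,1)
c=ctrl.camera("top");np.savez(f"top{t}.npz",**c);W=world(c);z=W[...,2]
L=((W[...,:2]*1000)-C)@B
b=(abs(L[...,0])<102)&(abs(L[...,1])<187)&(z>.008)&(z<.05);r=rect(W[b]);print("board",r)
g=cv2.cvtColor(c["pixels"],cv2.COLOR_RGB2HSV);dark=(g[...,2]<110)&(z>.026)&(z<.04)&(abs(L[...,0]+60)<30)&(L[...,1]>-215)
k,l,st,_=cv2.connectedComponentsWithStats(dark.astype(np.uint8));i=1+st[1:,4].argmax()
r=rect(W[l==i]);print("blank",st[i],r,"board frame",loc(r[0]),"ends y",np.round(np.percentile(L[l==i][:,1],[0,2,50,98,100]),1),"z",np.median(z[l==i]))
for n,lo,hi,cx in(("slab",.03,.075,50),):
    m=(L[...,0]>10)&(L[...,0]<110)&(L[...,1]<-20)&(L[...,1]>-190)&(z>.034)&(z<.048);r=rect(W[m]);print("caul slab",r,loc(r[0]),np.median(z[m]))
cv2.imwrite(f"pics/top{t}c.png",cv2.resize(c["pixels"][160:285,270:470,::-1],None,fx=4,fy=4,interpolation=cv2.INTER_CUBIC))
E
python3 meas.py 2;python3 go.py .4707 .0278 .2186 .075
```

```text
board (array([523.3, 122.5]), array([200.2, 369.6]), np.float32(0.0781))
blank [ 367  233   75   21 1028] (array([470.4,  26. ]), array([ 32. , 169.3]), np.float32(0.0742)) board frame [-60.1 -91.9] ends y [-176.5 -171.6  -90.4  -10.    -7.2] z 0.03229413685355861
caul slab (array([583.8,  30.1]), array([ 77.2, 152.5]), np.float32(0.0807)) [ 53.3 -96.5] 0.03986861357468768
shift [ 3.56 -0.7   1.99] turn [ 0.01  0.   -0.02]
t 8.05 pos [ 0.5184 -0.1473  0.318 ] F [-0.1 -0.8 -0.1] open 0.0
yaw 0.0721 tilt [ 0.0008 -0.0003]
```

View pics/top2c.png

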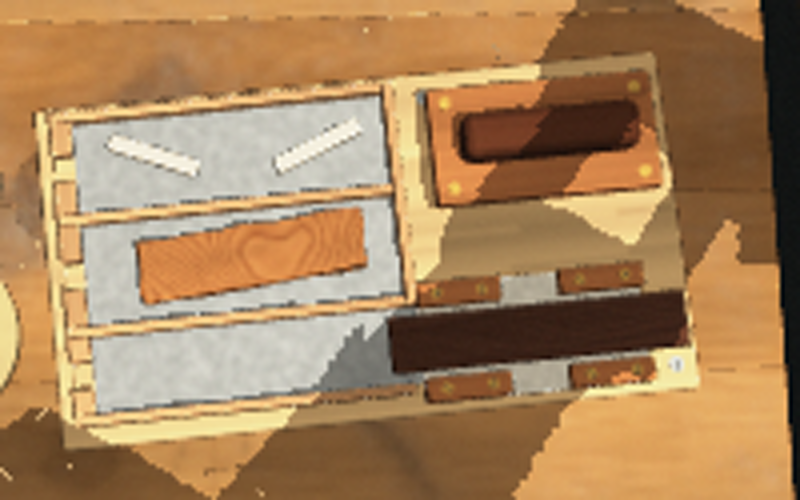

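```bash
python3 go.py .4786 -.0798 .1985 .0765
```

```text
shift [ 1.4  -0.7   2.39] turn [ 0.01  0.   -0.03]
t 8.05 pos [ 0.5184 -0.1473  0.318 ] F [-0.1 -0.8 -0.1] open 0.0
yaw 0.0721 tilt [ 0.0008 -0.0003]
```

{"api": "drive_tool", "payload": {
  "commands": [
    [[0.5,-0.25,0,0,0,-0.03,255],[0.5,-0.25,0,0,0,0,255],[0.4,-0.2,0.4,0,0,0,255],[0,0,0.5,0,0,0,255],[0,0,0.5,0,0,0,255],[0,0,0.5,0,0,0,255],[0,0,0.3,0,0,0,255],[0,0,0.19,0,0,0,255],[0,0,0,0,0,0,255],[0,0,0,0,0,0,255]]
  ]
}}

```text
time_s: 9.05
eef_pos: [0.479, -0.0789, 0.1983]
eef_rot: [0.0, 0.678, 0.735, 0.0]
wrist_force: [-0.2, -0.4, 0.2]
opening: -0.002
```

```bash
python3 go.py .4786 -.0798 .1985 .0765; python3 - <<'E'
from bench import ctrl
import cv2
p=ctrl.camera("side")["pixels"][180:380,200:460,::-1]
cv2.imwrite("pics/side3c.png",cv2.resize(p,None,fx=2.5,fy=2.5,interpolation=cv2.INTER_CUBIC))
E
```

```text
shift [-0.02 -0.01 -0.  ] turn [0.01 0.   0.02]
t 9.05 pos [ 0.479  -0.0789  0.1983] F [-0.2 -0.4  0.2] open -0.002
yaw 0.0794 tilt [ 0.0008 -0.0003]
```

View pics/side3c.png

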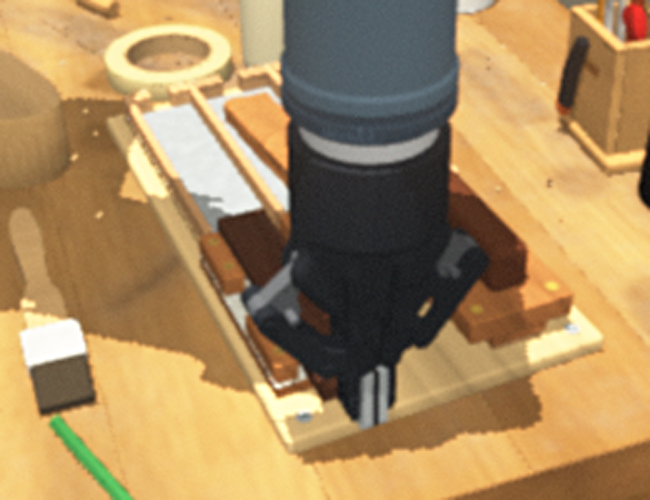

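{"api": "drive_tool", "payload": {
  "commands": [
    [[0.1,-0.01,0,0,0,0,255],[0.1,0,0,0,0,-0.02,255],[0.1,0,0,0,0,0,255],[0.15,0,0,0,0,0,255],[0.15,0,0,0,0,0,255],[0.15,0,0,0,0,0,255],[0.15,0,0,0,0,0,255],[0.1,0,0,0,0,0,255],[0,0,0,0,0,0,255]]
  ]
}}

```text
time_s: 10.0
eef_pos: [0.4737, -0.0284, 0.1975]
eef_rot: [-0.0, 0.677, 0.736, -0.0]
wrist_force: [-0.4, 0.3, -1.3]
opening: -0.003
```

```bash
python3 meas.py 4;python3 go.py .4786 -.0798 .1985 .0765
```

```text
board (array([523.3, 122.4]), array([200.4, 369.6]), np.float32(0.0766))
blank [ 349  235   74   21 1038] (array([465.7,  68.1]), array([ 32.7, 169.6]), np.float32(0.0813)) board frame [-61.6 -49.5] ends y [-134.2 -130.   -48.1   31.8   35.3] z 0.03237225636137625
caul slab (array([582.3,  30.3]), array([ 73. , 153.2]), np.float32(0.0596)) [ 51.8 -96.1] 0.03974740371772988
shift [-1.02  0.01 -0.02] turn [-0.   -0.    0.04]
t 10.05 pos [ 0.4738 -0.0288  0.1975] F [-0.4 -0.7 -0.3] open 0.001
yaw 0.0825 tilt [-0.0005  0.0003]
```

{"api": "drive_tool", "payload": {
  "commands": [
    [[0.05,0.01,-0.01,0,0,-0.02,255],[0.15,0.01,-0.01,0,0,-0.02,255],[0.25,0.01,0,0,0,0,255],[0.25,0,0,0,0,0,255],[0.25,0,0,0,0,0,255],[0.25,0,0,0,0,0,255],[0.25,0,0,0,0,0,255],[0.2,0,0,0,0,0,255],[0.15,0,0,0,0,0,255],[0.1,0,0,0,0,0,255]]
  ]
}}

```text
time_s: 11.05
eef_pos: [0.467, 0.0663, 0.1986]
eef_rot: [-0.0, 0.675, 0.738, -0.0]
wrist_force: [-0.3, -0.1, -0.4]
opening: -0.004
```

{"api": "drive_tool", "payload": {
  "commands": [
    [[0.08,0,0,0,0,0,255],[0.08,0,0,0,0,0,255],[0.08,0,0,0,0,0,255],[0,0,0,0,0,0,255],[0,0,0,0,0,0,255]]
  ]
}}

```text
time_s: 11.55
eef_pos: [0.4662, 0.0774, 0.1987]
eef_rot: [0.0, 0.676, 0.737, 0.0]
wrist_force: [0.3, 0.3, 1.1]
opening: 0.003
```

```bash
python3 meas.py 5;python3 go.py .4655 .0896 .1980 .0765
```

```text
board (array([523.4, 122.3]), array([200. , 369.9]), np.float32(0.0775))
blank [302 240  64  21 867] (array([456.4, 187.4]), array([ 32.4, 142.4]), np.float32(0.0865)) board frame [-61.7  70.1] ends y [ -1.1   2.1  69.4 138.5 141.3] z 0.031485876003057994
caul slab (array([585.1,  30.6]), array([ 65.6, 154.4]), np.float32(0.0223)) [ 54.6 -96.1] 0.03995295204885326
shift [0.25 0.01 0.01] turn [0.   0.   0.08]
t 11.6 pos [0.4662 0.0773 0.1987] F [-1.   0.4  0.3] open 0.0
yaw 0.0872 tilt [ 0.0001 -0.    ]
```

{"api": "drive_tool", "payload": {
  "commands": [
    [[0.06,0.01,0,0,0,0.04,255],[0.06,0.01,0,0,0,0.04,255],[0.06,0,0,0,0,0,255],[0.06,0,0,0,0,0,255],[0,0,0,0,0,0,255],[0,0,0,0,0,0,255],[-0.1,0,0,0,0,0,255],[-0.1,0,0,0,0,0,255]]
  ]
}}

```text
time_s: 12.4
eef_pos: [0.467, 0.0792, 0.1987]
eef_rot: [0.0, 0.68, 0.734, -0.0]
wrist_force: [0.7, 0.1, 0.1]
opening: 0.005
```

{"api": "drive_tool", "payload": {
  "commands": [
    [[-0.2,0,0,0,0,0,255],[-0.2,0,-0.4,0,0,0,255],[0,0,-0.8,0,0,0,255],[0,0,-1,0,0,0,255],[-0.6,0.3,0,0,0,0,50],[-0.8,0.6,0,0,0,0,50],[-0.6,0.6,0,0,0,0,50],[0,0,0,0,0,0,50]]
  ]
}}

```text
time_s: 13.2
eef_pos: [0.5537, -0.0389, 0.3093]
eef_rot: [0.002, 0.681, 0.732, 0.0]
wrist_force: [-0.1, 0.8, -0.4]
opening: 0.68
```

```bash
python3 meas.py 6;python3 go.py .582 .019 .2187 .0747
```

```text
board (array([523.5, 122.3]), array([200.2, 369.8]), np.float32(0.0776))
blank [ 297  239   76   22 1020] (array([457.6, 185.7]), array([ 32.7, 169.6]), np.float32(0.0872)) board frame [-60.7  68.3] ends y [-16.6 -13.   67.9 149.8 153.2] z 0.030484964923307288
caul slab (array([581.5,  30. ]), array([ 77.6, 153. ]), np.float32(0.0492)) [ 51.  -96.4] 0.039862892088974845
shift [1.08 0.68 1.8 ] turn [ 0.    0.   -0.01]
t 13.25 pos [ 0.5519 -0.0371  0.3085] F [-0.8  0.2 -0.4] open 0.767
yaw 0.0728 tilt [ 0.0004 -0.0003]
```

View pics/top6c.png

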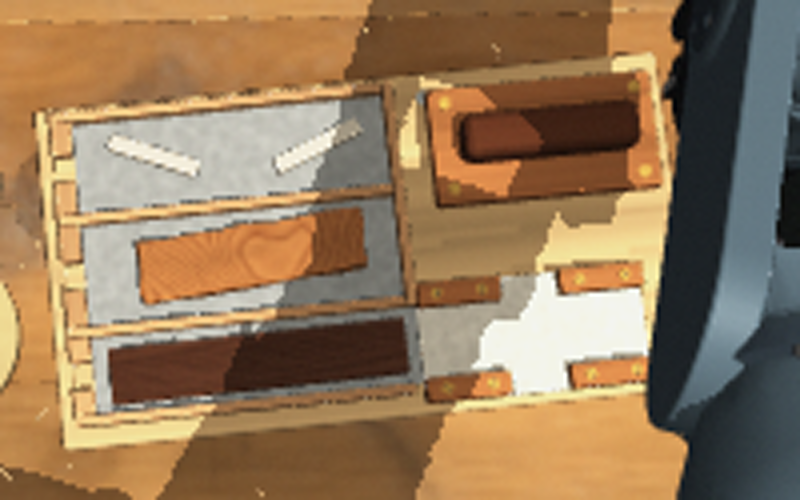

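{"api": "drive_tool", "payload": {
  "commands": [
    [[0.36,0.23,0,0,0,0,50],[0.36,0.23,0,0,0,0,50],[0.36,0.22,0,0,0,0,50],[0,0,0.4,0,0,0,50],[0,0,0.4,0,0,0,50],[0,0,0,0,0,0,50],[0,0,0,0,0,0,50]]
  ]
}}

```text
time_s: 13.95
eef_pos: [0.5799, 0.0223, 0.2685]
eef_rot: [-0.001, 0.68, 0.734, -0.0]
wrist_force: [0.4, 0.8, 1.0]
opening: 0.805
```

```bash
python3 go.py .582 .019 .2187 .0747; python3 - <<'E'
from h import *
c=dict(np.load("top6.npz"));W=world(c);z=W[...,2]
m=np.zeros(z.shape,bool);m[160:230,370:445]=1
for n,lo,hi in(("slab",.0372,.045),("grip",.064,.076)):
    q=(m&(z>lo)&(z<hi)).astype(np.uint8);k,l,s,_=cv2.connectedComponentsWithStats(q);i=1+s[1:,4].argmax();print(n,rect(W[l==i]),np.median(z[l==i]))
E
```

```text
shift [-0.07  0.04  1.  ] turn [-0.01 -0.    0.01]
t 13.95 pos [0.5799 0.0223 0.2685] F [0.4 0.8 1. ] open 0.805
yaw 0.0765 tilt [-0.0016  0.0003]
slab (array([581.5,  19. ]), array([ 68.4, 130.6]), np.float32(0.0723)) 0.04033673870543164
grip (array([580.8,  19.3]), array([26.3, 98.2]), np.float32(0.0641)) 0.06909895889000789
```

{"api": "drive_tool", "payload": {
  "commands": [
    [[-0.07,0.03,0.4,0,0,0.01,50],[0,0,0.4,0,0,0,50],[0,0,0.18,0,0,0,50],[0,0,0,0,0,0,50],[0,0,0,0,0,0,150],[0,0,0,0,0,0,255],[0,0,0,0,0,0,255],[0,0,0,0,0,0,255],[0,0,0,0,0,0,255],[0,0,0,0,0,0,255]]
  ]
}}

```text
time_s: 14.95
eef_pos: [0.5829, 0.0185, 0.221]
eef_rot: [0.001, 0.68, 0.733, 0.0]
wrist_force: [-2.1, -0.4, 6.2]
opening: 0.293
```

```bash
python3 go.py .582 .019 .2187 .0747
```

```text
shift [ 0.01 -0.02  0.05] turn [0.01 0.   0.  ]
t 14.95 pos [0.5829 0.0185 0.221 ] F [-2.1 -0.4  6.2] open 0.293
yaw 0.0748 tilt [ 0.0015 -0.0004]
```

{"api": "drive_tool", "payload": {
  "commands": [
    [[0,0,-0.1,0,0,0,255],[0,0,-0.3,0,0,0,255],[0,0,-0.4,0,0,0,255],[0,0,-0.4,0,0,0,255],[0,0,-0.3,0,0,0,255],[0,0,0,0,0,0,255],[0,0,0,0,0,0,255]]
  ]
}}

```text
time_s: 15.65
eef_pos: [0.5822, 0.0187, 0.2947]
eef_rot: [0.0, 0.68, 0.733, 0.0]
wrist_force: [-1.0, 0.7, -5.5]
opening: 0.29
```

```bash
python3 go.py .4704 .0278 .296 .077; python3 - <<'E'
from bench import ctrl
from h import *
c=ctrl.camera("top");W=world(c);z=W[...,2];L=W[...,:2]
m=(z>.085)&(z<.13)&(abs(L[...,0]-.5815)<.045)&(abs(L[...,1]-.019)<.08)
print("slab",rect(W[m&(z<.12)]),np.percentile(z[m],[5,50]),m.sum())
E
```

```text
shift [ 0.35 -2.22 -0.03] turn [ 0.    0.   -0.02]
t 15.65 pos [0.5822 0.0187 0.2947] F [-1.   0.7 -5.5] open 0.29
yaw 0.0748 tilt [ 0.0002 -0.    ]
slab (array([580.9,  18.9]), array([ 67.9, 131.4]), np.float32(0.0693)) [0.10780949 0.11349009] 695
```

```bash
python3 - <<'E'
from h import *
for f in("top2","top6"):
    c=dict(np.load(f+".npz"));W=world(c);z=W[...,2];yaw=.0773;s,k=np.sin(yaw),np.cos(yaw);B=np.array([[k,-s],[s,k]])
    L=(W[...,:2]*1000-[470.5,27.8])@B
    m=(z>.0335)&(z<.039)&(abs(L[...,0])<38)&(abs(L[...,1])<62)&(abs(L[...,0])>17)
    print(f,[np.round(np.percentile(L[m&q][:,0],[1,50,99]),1) for q in(L[...,0]<0,L[...,0]>0)])
    print([np.round(np.percentile(L[m&q][:,1],[1,99]),1) for q in(L[...,1]<0,L[...,1]>0)])
    print(np.round(np.polyfit(L[m&(L[...,0]>0)][:,1],L[m&(L[...,0]>0)][:,0],1),4),np.round(np.polyfit(L[m&(L[...,0]<0)][:,1],L[m&(L[...,0]<0)][:,0],1),4))
E
```

```text
top2 [array([-33.8, -26.7, -20.4]), array([20. , 26.5, 33.8])]
[array([-61.5, -17.3]), array([18.5, 61.7])]
[1.80000e-03 2.68065e+01] [-1.3000e-03 -2.6944e+01]
top6 [array([-33.7, -26.9, -20.2]), array([20. , 26.8, 33.7])]
[array([-61. , -17.2]), array([18.7, 61.5])]
[-2.00000e-04  2.67964e+01] [ 3.00000e-03 -2.69433e+01]
```

{"api": "drive_tool", "payload": {
  "commands": [
    [[0.06,-0.3,0,0,0,-0.02,255],[0.06,-0.4,0,0,0,0,255],[0.06,-0.4,0,0,0,0,255],[0.06,-0.4,0,0,0,0,255],[0.06,-0.4,0,0,0,0,255],[0.05,-0.3,0,0,0,0,255],[0,0,0.3,0,0,0,255],[0,0,0.3,0,0,0,255],[0,0,0.2,0,0,0,255],[0,0,0,0,0,0,255]]
  ]
}}

```text
time_s: 16.7
eef_pos: [0.4702, 0.0278, 0.2525]
eef_rot: [-0.002, 0.679, 0.734, -0.001]
wrist_force: [0.2, -0.7, -4.4]
opening: 0.292
```

{"api": "drive_tool", "payload": {
  "commands": [
    [[0,0,0,0,0,0,255],[0,0,0,0,0,0,255]]
  ]
}}

```text
time_s: 16.9
eef_pos: [0.4718, 0.0275, 0.2551]
eef_rot: [0.0, 0.679, 0.734, 0.0]
wrist_force: [-0.7, -0.1, -4.7]
opening: 0.294
```

```bash
python3 go.py .4710 .0281 .233 .078; python3 - <<'E'
from bench import ctrl
from h import *
c=ctrl.camera("top");W=world(c);z=W[...,2];L=W[...,:2]
m=(abs(z-.073)<.006)&(abs(L[...,0]-.471)<.045)&(abs(L[...,1]-.028)<.08)
print("slab",rect(W[m]),np.percentile(z[m],[5,50]),m.sum())
E
```

```text
shift [ 0.01 -0.02  0.44] turn [ 0.01  0.   -0.  ]
t 16.9 pos [0.4718 0.0275 0.2551] F [-0.7 -0.1 -4.7] open 0.294
yaw 0.0776 tilt [ 0.0008 -0.0001]
slab (array([471. ,  28.3]), array([ 67.9, 129.2]), np.float32(0.0748)) [0.07048582 0.07404565] 494
```

{"api": "drive_tool", "payload": {
  "commands": [
    [[0,-0.01,0.1,0,0,0,255],[0,0,0.06,0,0,0,255],[0,0,0.06,0,0,0,255],[0,0,0.06,0,0,0,255],[0,0,0.04,0,0,0,255],[0,0,0,0,0,0,255],[0,0,0,0,0,0,255]]
  ]
}}

```text
time_s: 17.65
eef_pos: [0.4709, 0.0275, 0.2386]
eef_rot: [-0.0, 0.679, 0.734, -0.0]
wrist_force: [-0.5, -0.3, -3.8]
opening: 0.294
```

```bash
python3 go.py .4712 .0275 .233 .078
```

```text
shift [-0.    0.01  0.11] turn [-0. -0. -0.]
t 17.65 pos [0.4709 0.0275 0.2386] F [-0.5 -0.3 -3.8] open 0.294
yaw 0.0775 tilt [-0.0001  0.    ]
```

No contact yet; continuing slowly.

{"api": "drive_tool", "payload": {
  "commands": [
    [[0,0,0.03,0,0,0,255],[0,0,0.03,0,0,0,255],[0,0,0.02,0,0,0,255],[0,0,0,0,0,0,255],[0,0,0,0,0,0,255]]
  ]
}}

```text
time_s: 18.15
eef_pos: [0.4709, 0.0276, 0.2347]
eef_rot: [-0.0, 0.679, 0.734, -0.0]
wrist_force: [-0.6, 0.2, -3.7]
opening: 0.29
```

{"api": "drive_tool", "payload": {
  "commands": [
    [[0,0,0.02,0,0,0,255],[0,0,0.02,0,0,0,255],[0,0,0,0,0,0,255],[0,0,0,0,0,0,255]]
  ]
}}

```text
time_s: 18.55
eef_pos: [0.471, 0.0275, 0.233]
eef_rot: [0.0, 0.679, 0.734, 0.0]
wrist_force: [-2.7, 0.5, 1.9]
opening: 0.292
```

```bash
python3 - <<'E'
from bench import ctrl
from h import *
c=ctrl.camera("top");W=world(c);z=W[...,2];L=W[...,:2]
m=(abs(z-.053)<.007)&(abs(L[...,0]-.471)<.045)&(abs(L[...,1]-.028)<.08)
print("slab",rect(W[m]),np.percentile(z[m],[5,50,95]),m.sum())
E
```

```text
slab (array([470.2,  28.4]), array([ 68.3, 130. ]), np.float32(0.0803)) [0.04810909 0.05194011 0.0554313 ] 472
```

{"api": "drive_tool", "payload": {
  "commands": [
    [[0,0,0.02,0,0,0,255],[0,0,0,0,0,0,255],[0,0,0,0,0,0,255]]
  ]
}}

```text
time_s: 18.9
eef_pos: [0.471, 0.0276, 0.233]
eef_rot: [0.0, 0.679, 0.734, -0.0]
wrist_force: [-8.5, 0.1, 13.5]
opening: 0.287
```

Home (slab top 52 mm, firm contact). Release and retreat.

{"api": "drive_tool", "payload": {
  "commands": [
    [[0,0,-0.02,0,0,0,255],[0,0,0,0,0,0,180],[0,0,0,0,0,0,100],[0,0,0,0,0,0,50],[0,0,0,0,0,0,50],[0,0,-0.2,0,0,0,50],[0,0,-0.6,0,0,0,50],[0,0,-0.8,0,0,0,50],[-0.7,0.3,-0.5,0,0,0,50],[-0.9,0.3,0,0,0,0,50]]
  ]
}}

```text
time_s: 19.9
eef_pos: [0.5087, -0.0498, 0.3433]
eef_rot: [0.004, 0.678, 0.735, 0.002]
wrist_force: [1.6, -0.3, -0.0]
opening: 0.804
```

{"api": "drive_tool", "payload": {
  "commands": [
    [[-0.9,0.3,0,0,0,0,50],[-0.9,0.3,0,0,0,0,50],[0,0,0,0,0,0,50],[0,0,0,0,0,0,50]]
  ]
}}

```text
time_s: 20.3
eef_pos: [0.5439, -0.1383, 0.3379]
eef_rot: [-0.0, 0.68, 0.733, 0.0]
wrist_force: [-0.4, 1.0, 0.6]
opening: 0.801
```

```bash
python3 meas.py 7 | sed -n 1,2p; python3 - <<'E'
from bench import ctrl
from h import *
c=dict(np.load("top7.npz"));W=world(c);z=W[...,2];L=W[...,:2]
for n,h in(("slab",.052),("grip",.082)):
    m=(abs(z-h)<.006)&(abs(L[...,0]-.471)<.045)&(abs(L[...,1]-.028)<.08)
    P=W[m]; A=np.c_[P[:,:2]-P[:,:2].mean(0),np.ones(len(P))];print(n,rect(P),np.median(P[:,2]),"slope",np.round(np.linalg.lstsq(A,P[:,2],rcond=None)[0],4))
p=ctrl.camera("side")["pixels"][180:370,220:460,::-1]
cv2.imwrite("pics/side7c.png",cv2.resize(p,None,fx=2.8,fy=2.8,interpolation=cv2.INTER_CUBIC))
E
```

```text
board (array([523.5, 122.3]), array([200.2, 369.9]), np.float32(0.0774))
blank [297 239  75  22 992] (array([457.5, 185.8]), array([ 32.2, 169.5]), np.float32(0.085)) board frame [-60.7  68.4] ends y [-16.2 -12.4  68.4 149.9 153.3] z 0.030578319323581564
slab (array([470.4,  27.8]), array([ 68.3, 131.1]), np.float32(0.0786)) 0.051824083667769284 slope [ 0.0024 -0.0006  0.0519]
grip (array([470.1,  28.3]), array([ 26. , 100.3]), np.float32(0.078)) 0.08125649404292185 slope [ 0.0127 -0.001   0.0812]
```

View pics/side7c.png

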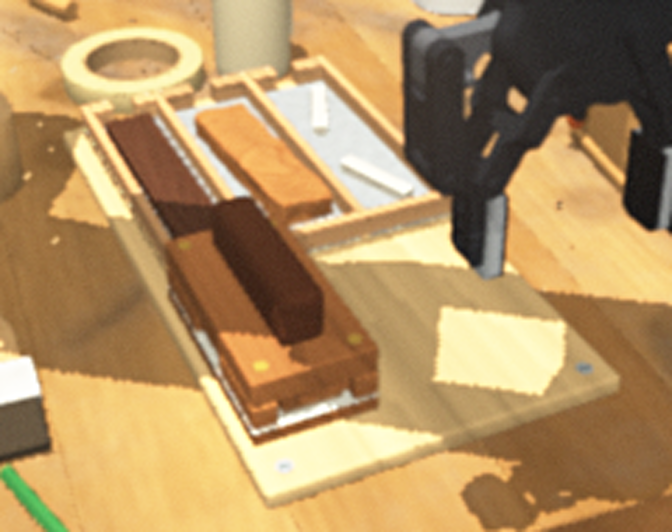

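The picture shows the caul closed level on the form, with the slab on the cheeks. The blank is in the free lane, everything else is where it was, and the gripper is clear.

```bash
python3 -c "
from bench import ctrl
print(ctrl.hand_in())"
```

```text
the job is handed in; nothing more can be done
None
```

The job is done and handed in at about 20 s of the 58 s allowed; the hand-in gave no verdict. I lifted the caul off and set it on the free board beside the form. I then slid the blank into the free lane with closed fingers, and lowered the caul back onto the empty form before letting go.

Last checks, from the top camera unless noted:

| Item | Measured | Target |
|---|---|---|
| Blank centre from lane centre | 0.7 mm across, 0.6 mm along | within 7 mm and 9 mm |
| Blank underside | about 20 mm (top at 30.6 mm) | below 22 mm |
| Caul from form_seat | within about 0.5 mm | within 5 mm |
| Caul origin height | about 24 mm (slab top at 51.8 mm) | 21 to 26 mm |
| Caul yaw against the station | about 0.001 rad | below 0.08 rad |

- **Caul level:** a plane fitted to the slab top slopes 0.002 rad. The same fit on the small grip bar gave 0.013 rad, which I take as edge noise; both are under the 0.03 limit.
- **Other things:** the burr strip and nut blanks look unmoved in the pictures, as do the tape and glue bottle where visible. I did not measure them.
- **Disagreement:** on the second grasp I gripped the caul about 2.4 mm higher on its bar than the first time. I allowed for that when lowering it.

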